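# Pin a walnut scoop blank into the carving yoke

## Robot

A 6-joint arm with a two-finger parallel gripper is mounted at the origin on the work surface. World frame = base frame: x ahead of the robot, y to its left, z up, the work surface at z = 0. Lengths are in m, angles in rad, forces in N, time in s.
With the tool pointing down it reaches from about 0.275 to 0.775 m from the base axis. Payload 14.6 kg.
Tool frame: the origin (TCP) lies at the centre of the arm's flange, where the gripper is bolted on; the fingertips stand 173 mm ahead of it and the grasp point (between the pads) lies 155 mm ahead of it (arm.nose_length is the distance from the TCP to the fingertips, in m); x points along the fingers, z is the direction in which the jaws open and shut, and the axes are right-handed (so a half turn about x gives the same grasp; the last joint's range is limited). The gripper opens to 85 mm and grips with 20 to 120 N. Pads are 22 mm wide; open, the fingers measure 114 mm over their backs; the gripper's body (76 mm by 85 mm) begins 54 mm behind the grasp point. The pads swing forward as they close: fully open they stand 13 mm farther back than shut.
Start: joints at [-1.286, 0.263, -0.048, 1.259, 0, 1.415], TCP at [0.224, -0.475, 0.405] pointing down, gripper open.
Joint ranges: [-2.65, 2.65], [-0.89, 1.7], [-1.18, 1.37], [-2.13, 2.11], [-1.35, 1.29], [-3.14, 3.14]. Speed limits (rad/s): [1.89, 1.89, 2.57, 2.79, 3.14, 3.14].

## Interface

Orientations are given as a 3x3 rotation matrix whose columns are the frame's x, y, z axes.
In Python, from plant import arm, get_image, nets gives the robot as it stands.
- The arm moves only by the tool arm_command, never from a script. Its argument "series" is a list of rows, each an object of numbers: "tx", "ty", "tz": the shift along the tool's x, y, z scaled (see below); "wx", "wy", "wz": the turn, a rotation vector about the tool's x, y, z scaled (see below); "fingers": the closure, from -1 (fully open) to 1 (shut). In form: [{"tx": .., "ty": .., "tz": .., "wx": .., "wy": .., "wz": .., "fingers": ..}, ...]. A call has exactly 10 rows; each row is the pose to reach, as a shift and turn from the pose commanded when the call began, along the tool's axes at that moment; what a row does not reach only later rows make up. The controller multiplies each number of a shift by 1 m and each number of a turn by pi/2 rad. A row lasts 1/8 s, in which the tool goes at most 62.5 mm and 10.7 degrees, less where a joint would pass 70% of its speed; a pose out of reach is approached as far as the arm can. A call with a number of a shift or a turn outside -1 to 1 is refused whole. A call with a gripper value outside its range is refused whole. The fingers move at their own pace and stop on an object; "grip_force" is the grip in N (left out, the last holds). Time passes only in rows, so rows that repeat a pose let the fingers close, or fill a call up. It gives the time, the measured TCP pose, the force and the opening at its end, in the units of the state.
- arm.get_state(): the state, without advancing time (a new reading comes with each control period).
- get_image(name): name is "side" or "top" or "wrist"; returns a dict with "image" (420x560x3 uint8, red, green, blue), "z_map" (420x560 float32, m along the optical axis (not along the pixel's ray), 0 where there is no reading), "mtx" (3x3 intrinsics, pixels), "rvec" (rotation vector, rad) and "tvec" (3), from world to camera coordinates, as OpenCV has them. Camera axes: x right, y down, z forward; pixel columns grow to the right and rows downward; lengths in m; the calibration is good to about 2 mm. A picture is of the moment at which its call begins.
- arm.finish_job(): hands the job in, once; it reports no verdict.
Trained networks look in a picture, given as the dict that the camera call returned (one of the last four; its "shot" number tells which), for a name from the list of things; names that differ only in an ending like _2 or _b are one class to them, and where a whole thing is asked for, a point or a joint stands for the part that bears it (a point fixed in the world has none). Each returns a list of dicts, best first, with "score" (0 to 1); they miss things now and then, are a little off and sometimes report something else, mostly with a low value. They report only what shows in the picture. A call takes as long as a camera call. They do not tell look-alikes from the thing itself.
- nets.masks_of(picture, query): "pixels" (420x560 bool, what is visible of it) and "bbox" ([left, top, right, bottom] in pixels, round what is visible of it).
- nets.pinpoint(picture, query): "xy" ([column, row] in pixels: a listed point, or the origin of a listed thing).
The state is a dict: "time_s": time; "joints": joint angles; "joint_velocities": joint speeds; "joint_torque": joint torques, N m; "position": TCP position; "orientation": TCP orientation; "force": force on the tool from outside, world axes, zero at the start; "wrist_torque": the same for the moment, N m; "grip_width": finger opening in m.
Only numpy, scipy, OpenCV 4.12 (cv2) and the standard library are available. Lean on these libraries where they do the work, as an engineer would, in place of code of your own. Each camera call takes 0.05 s, during which the arm holds its last target.

## Task

Hold the walnut scoop blank for carving: slide its tongue between the two ears of the plywood yoke until it comes up against the stop inside, put the long orange-headed pin down through the upper ear, the eye of the tongue and the lower ear until its head sits on the upper ear, then swing the keeper fully over the pin's head and let go. Leave the short blue-headed pin in the rack and do not disturb the gouge, mallet or sanding block.

Things in the scene. Friction and masses are not known exactly. Their poses are not given: they have to be found in the camera images.
- blank_mid (a point): Centre of the body of the loose dark walnut blank (260 g), lying flat. Body 130 (its x) x 54 (its y) x 36 high (z up), open hollow in the top with 10 mm side walls; this point is 18 above its underside. A tongue 56 long, 40 wide, 16 thick (10 to 26 above the underside, last 6 only 34 wide) sticks out of its +x end. Grip across the 54 width.
- eye (a point): Centre of the vertical through hole (eye), 19 in diameter, in the blank's tongue: 101 along +x from blank_mid, 20 short of the tongue's tip, 18 above the blank's underside. Axes as blank_mid.
- yoke_slot (a point): Middle of the fixed plywood yoke's slot, on the vertical axis of its pin holes (17 in diameter), 36 above the table: the eye's centre must come here. z up; x points from the open mouth into the slot (push along +x). Slot 20.5 high, 43 wide between cheeks flared at the mouth; ears 84 wide begin at x = -34; solid stop at x = +20, where the tongue's tip ends with eye and holes in line.
- yoke_seat (a point): Point on the axis of the pin holes, 79.5 above the table: where the orange head's centre lies when the pin is fully home. Lower ear: top 26 above the table, hole right through it. Upper ear: 46.5 to 61.5 above the table. Axes as yoke_slot.
- pin_head (a point): Centre of the orange head of the long wooden pin (loose, 45 g): upright cylinder 26 in diameter, 36 high. Below it a shank 14 in diameter, 56 long, the last 5 tapered to 8. z up along the pin. It starts upright in one of the two holes (84 apart) of a plywood rack 64 x 170 x 60 high, head resting on the rack's top, 60 above the table; draw it straight up.
- short_pin_head (a point): Centre of the blue head (26 in diameter, 36 high) of a like pin with a shank only 30 long, standing in the other hole of the rack. Too short for the job: leave it there.
- keeper (a joint): Angle (rad) of the keeper, a level plywood arm 30 wide, 12 thick, underside 103 above the table, turning on a vertical steel post. 0 = closed (end stop), over the pin holes, pointing along -x of yoke_slot; grows to 2.0 as it opens to the yoke's +y side (1.57: along +y). Stays where left (friction 0.06 N m). Clears a seated pin head by 5.
- keeper_hinge (a point): Point on the axis of the keeper's post, 62 along +x of yoke_slot from the pin holes, 109 above the table.
- keeper_knob (a point): Middle of the upright red peg on the keeper arm, 80 from the hinge axis: 16 in diameter, 36 high, from 115 to 151 above the table; this point 133 above the table. Grip it from above or push it sideways.
- gouge_mid (a point): Middle of a loose gouge lying on the table, 210 long, wooden handle 22 thick: leave alone.
- mallet_mid (a point): Loose carver's mallet standing on its head (86 in diameter, 218 high with handle), point on its axis 50 above the table: leave alone.
- sanding_mid (a point): Centre of a loose cork sanding block 110 x 65 x 40: leave alone.
- board (a point): Middle of the top of the yoke's base board in front of the mouth: 92 along -x of yoke_slot, 18 above the table. Board 116 (x) x 120 wide. The blank's body rests on it (its centre then 36 above the table), leaving the tongue 2 of play below and 2.5 above in the slot.
Mind the look-alikes: they are no part of the job. Leave any red look-alike of the part that bears blank_mid alone. Of the things that look like the part that bears pin_head, take the one that is nearest to the robot's base at the start.

How it is judged:
By the outcome, as a careful person would: the job done as asked, in the order asked, and still so for the second after the job is handed in, with the robot touching nothing.
It also fails if it takes over 64 s, if anything falls off the work surface, if the arm or the gripper's body presses on something with over 40 N, if the wrist force passes 120 N, or if a joint passes its speed limit or range.

## Working session

There is one attempt and no reset: what is moved stays moved. The work goes in short steps, Python scripts to look and compute and a tool call to move; the robot and the scene stay as the last step left them, time stands still between calls to the robot, and variables do not carry over. Pictures are saved under pics/ and viewed, and the job is handed in when it is done.

Besides the shell and the picture viewer there is one more tool, called after "Request:" as name([rows], argument=value, ...), one row to a line, values as JSON. arm_command: Moves the arm, as the interface text tells. Its arguments: {"type":"object","properties":{"series":{"type":"array"},"grip_force":{"type":"number"}},"required":["series"]}

```bash
ls; mkdir -p pics
cat > h.py <<'E'
import numpy as np, cv2
from plant import arm, get_image, nets
np.set_printoptions(precision=4,suppress=True)
def save(d,name,crop=None,s=1):
    im=d["image"][:,:,::-1]
    if crop: l,t,r,b=crop; im=im[t:b,l:r]
    if s!=1: im=cv2.resize(im,None,fx=s,fy=s,interpolation=cv2.INTER_CUBIC)
    cv2.imwrite("pics/"+name,im)
def RT(d):
    R=cv2.Rodrigues(np.array(d["rvec"],float).reshape(3,1))[0]; return R,np.array(d["tvec"],float).reshape(3)
def cloud(d):
    z=d["z_map"]; K=np.array(d["mtx"]); R,t=RT(d)
    v,u=np.mgrid[:420,:560]
    P=np.stack([(u-K[0,2])/K[0,0]*z,(v-K[1,2])/K[1,1]*z,z],-1)
    W=(P-t)@R; W[z==0]=np.nan
    return W
def at_z(d,xy,h):
    K=np.array(d["mtx"]);R,t=RT(d)
    r=R.T@np.array([(xy[0]-K[0,2])/K[0,0],(xy[1]-K[1,2])/K[1,1],1]); c=-R.T@t
    return c+r*(h-c[2])/r[2]
def proj(d,P):
    K=np.array(d["mtx"]);R,t=RT(d); q=(R@np.atleast_2d(P).T).T+t
    return np.stack([K[0,0]*q[:,0]/q[:,2]+K[0,2],K[1,1]*q[:,1]/q[:,2]+K[1,2]],1)
def tri(obs):
    A=[];b=[]
    for d,xy in obs:
        K=np.array(d["mtx"]);R,t=RT(d);c=-R.T@t
        r=R.T@np.array([(xy[0]-K[0,2])/K[0,0],(xy[1]-K[1,2])/K[1,1],1]);r/=np.linalg.norm(r)
        M=np.eye(3)-np.outer(r,r);A.append(M);b.append(M@c)
    return np.linalg.lstsq(np.vstack(A),np.hstack(b),rcond=None)[0]
E
python3 - <<'E'
from h import *
import pickle
D={}
for n in ["side","top","wrist"]:
    d=get_image(n); D[n]=d; save(d,n+"0.png")
    print(n,d["mtx"][0],"cam",-RT(d)[0].T@RT(d)[1], d.get("shot"))
for n in ["side","top"]:
  for q in ["blank_mid","eye","yoke_slot","yoke_seat","pin_head","short_pin_head","keeper_hinge","keeper_knob","gouge_mid","mallet_mid","sanding_mid","board"]:
    print(n,q,[(np.round(r["xy"],1).tolist(),round(r["score"],2)) for r in nets.pinpoint(D[n],q)][:4])
pickle.dump(D,open("D0.pkl","wb"))
print(arm.get_state())
E
```

```text
pics
side [534.0918   0.     283.2581] cam [ 0.3246 -0.8471  0.9575] 1
top [428.612    0.     275.4071] cam [ 0.4248 -0.0031  1.1911] 2
wrist [312.0529   0.     275.1397] cam [ 0.2943 -0.4416  0.3734] 3
side blank_mid [([258.3, 306.5], 0.95), ([174.3, 187.2], 0.64)]
side eye [([233.2, 273.4], 0.91), ([321.0, 132.7], 0.34), ([260.4, 401.4], 0.24)]
side yoke_slot [([260.9, 179.8], 0.78), ([260.4, 405.4], 0.22), ([259.0, 143.2], 0.16)]
side yoke_seat [([259.8, 170.5], 0.6)]
side pin_head [([356.8, 287.4], 0.67), ([410.8, 269.6], 0.58)]
side short_pin_head [([341.7, 260.5], 0.78)]
side keeper_hinge [([259.0, 144.9], 0.96)]
side keeper_knob [([226.2, 143.7], 0.61)]
side gouge_mid [([348.5, 221.9], 0.59), ([260.6, 183.8], 0.57)]
side mallet_mid [([322.6, 130.8], 0.75)]
side sanding_mid [([260.3, 402.6], 0.76)]
side board [([260.9, 212.5], 0.56), ([320.0, 129.6], 0.56)]
top blank_mid [([182.0, 292.7], 0.97), ([333.9, 237.1], 0.92)]
top eye [([295.5, 250.7], 0.95), ([163.9, 325.8], 0.68)]
top yoke_slot [([198.7, 213.3], 0.86)]
top yoke_seat [([195.3, 207.6], 0.82), ([165.9, 235.9], 0.44)]
to
[... 299 characters left out ...]
p mallet_mid [([130.6, 135.5], 0.85)]
top sanding_mid [([414.6, 248.4], 0.81), ([295.2, 251.3], 0.45)]
top board [([233.4, 216.0], 0.81)]
{'time_s': 1.35, 'joints': array([-1.2863,  0.2631, -0.0484,  1.2594, -0.    ,  1.4155]), 'joint_velocities': array([ 0.0013,  0.0004,  0.0018,  0.0011, -0.0004,  0.0006]), 'joint_torque': array([  0.0014, -63.7424,  38.4775,   0.0009,  -0.0001,   0.    ]), 'position': array([ 0.2235, -0.475 ,  0.4047]), 'orientation': array([[-0.    ,  0.9048,  0.4258],
       [ 0.    ,  0.4258, -0.9048],
       [-1.    ,  0.    , -0.    ]]), 'force': array([-0.4077, -0.7807, -0.1323]), 'wrist_torque': array([ 0.02  , -0.0415,  0.0136]), 'grip_width': 0.08525959065748698}
```

View pics/side0.png

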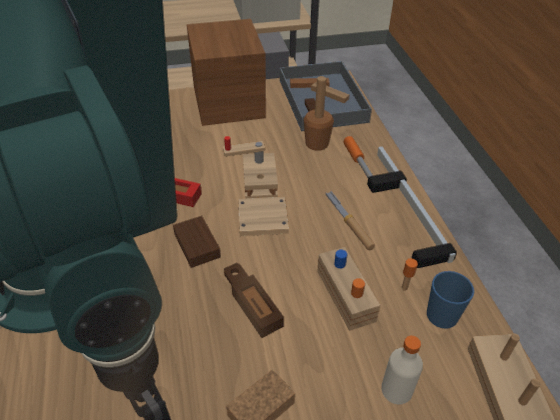

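View pics/top0.png

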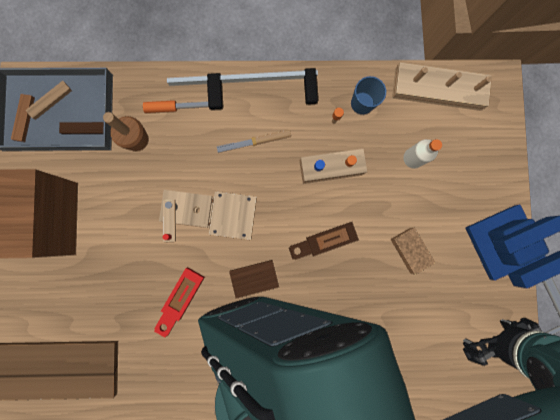

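View pics/wrist0.png

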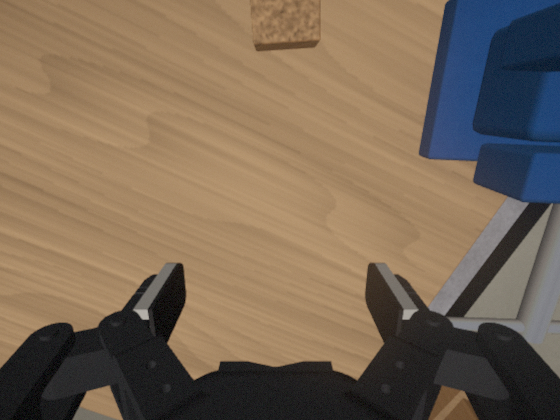

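Run:
```python
from h import *
import pickle
D=pickle.load(open("D0.pkl","rb"))
t=D["top"];s=D["side"]
save(t,"crop_pin.png",(280,80,460,200),4); save(t,"crop_yoke.png",(150,170,390,290),3)
Wt=cloud(t);Ws=cloud(s)
for n,uv in dict(pin=(351,160),pin2=(338,114),blue=(320,165),blankside=(350,232),blankhollow=(335,240),red=(195,285),brd=(233,200),ear=(185,210),knob=(167,237),hinge=(168,204)).items(): print(n,Wt[uv[1],uv[0]])
for n,uv in dict(pin=(357,287),pin2=(410,268),blue=(341,257),blank=(240,285),knob=(227,142),hinge=(259,147)).items(): print("s",n,Ws[uv[1],uv[0]])
```

```text
pin [ 0.6342 -0.2237  0.0941]
pin2 [ 0.7581 -0.1937  0.0899]
blue [ 0.621  -0.1421  0.0983]
blankside [ 0.4483 -0.2266  0.039 ]
blankhollow [ 0.4274 -0.1886  0.0198]
red [0.3133 0.1891 0.037 ]
brd [0.5403 0.0891 0.0192]
ear [0.5109 0.2118 0.0625]
knob [0.4395 0.2383 0.1489]
hinge [0.5226 0.2447 0.1136]
s pin [ 0.6328 -0.2373  0.0973]
s pin2 [ 0.7615 -0.2077  0.0888]
s blue [ 0.6257 -0.1531  0.0959]
s blank [ 0.4087 -0.1365  0.0387]
s knob [0.4438 0.235  0.1417]
s hinge [0.5248 0.2331 0.1146]
```

View pics/crop_pin.png

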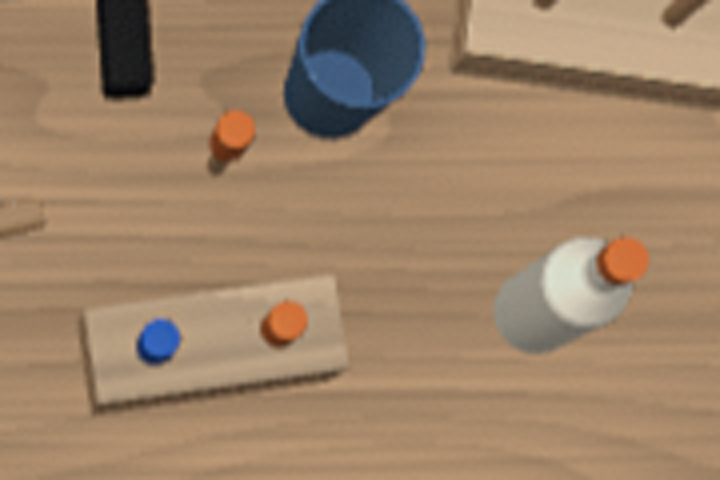

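View pics/crop_yoke.png

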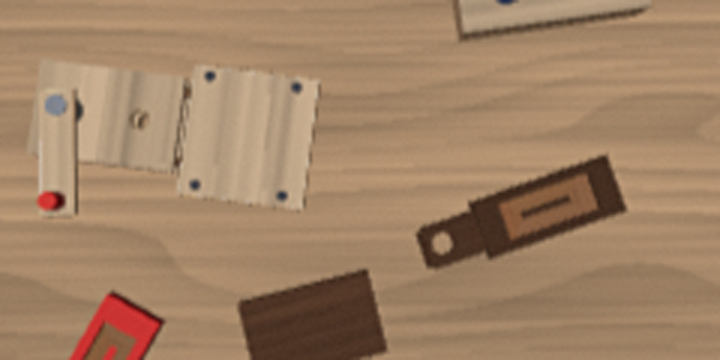

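Run:
```python
from h import *
import pickle
D=pickle.load(open("D0.pkl","rb"))
t=D["top"];s=D["side"]
def rect(W,box,zr,name):
    l,tp,r,b=box; P=W[tp:b,l:r].reshape(-1,3); P=P[(P[:,2]>zr[0])&(P[:,2]<zr[1])]
    c,wh,a=cv2.minAreaRect(P[:,:2].astype(np.float32)); print(name,len(P),"c",np.array(c),"wh",np.array(wh),"ang",a,"medz",np.median(P[:,2]))
    return P
Wt=cloud(t);Ws=cloud(s)
rect(Wt,(284,215,365,265),(.012,.05),"blank all")
rect(Wt,(300,215,365,265),(.031,.045),"blank body")
P=rect(Wt,(284,215,365,265),(.02,.03),"tongue")
rect(Wt,(205,180,265,245),(.012,.025),"board")
rect(Wt,(155,185,214,230),(.055,.068),"ear")
rect(Wt,(155,185,200,245),(.105,.122),"keeper")
rect(Wt,(295,145,370,185),(.053,.066),"rack")
rect(Wt,(340,150,365,172),(.085,.105),"pin")
rect(Wt,(310,155,330,175),(.085,.105),"blue")
rect(Ws,(220,260,290,340),(.012,.05),"s blank all")
rect(Ws,(220,260,290,340),(.031,.045),"s blank body")
rect(Ws,(235,190,295,240),(.012,.025),"s board")
rect(Ws,(235,145,285,190),(.055,.068),"s ear")
rect(Ws,(345,270,370,305),(.085,.105),"s pin")
rect(Ws,(330,245,352,270),(.085,.105),"s blue")
for n,d,W in(("top",t,Wt),("side",s,Ws)):
  hsv=cv2.cvtColor(d["image"],cv2.COLOR_RGB2HSV)
```

```text
blank all 1229 c [ 0.4222 -0.1534] wh [0.054  0.1865] ang 18.524415969848633 medz 0.028556812307424174
blank body 568 c [ 0.4312 -0.18  ] wh [0.054  0.1304] ang 18.460792541503906 medz 0.03619196693792533
tongue 436 c [ 0.4219 -0.1444] wh [0.0535 0.1702] ang 24.06908416748047 medz 0.02483314908695148
board 1854 c [0.4986 0.0927] wh [0.1191 0.12  ] ang 81.94764709472656 medz 0.01803972837129658
ear 1229 c [0.5155 0.2118] wh [0.1289 0.0841] ang 81.78356170654297 medz 0.06132286589877145
keeper 490 c [0.4813 0.2422] wh [0.1036 0.0301] ang 1.5254316329956055 medz 0.11485103599691004
rack 1316 c [ 0.6287 -0.1838] wh [0.0649 0.1706] ang 7.4984660148620605 medz 0.059532860862449424
pin 82 c [ 0.6329 -0.2249] wh [0.0237 0.0235] ang 88.7065200805664 medz 0.0952939839844838
blue 81 c [ 0.6227 -0.1413] wh [0.0232 0.0243] ang 86.16007995605469 medz 0.09546547539022268
s blank all 1954 c [ 0.4276 -0.1555] wh [0.056  0.1901] ang 18.64665412902832 medz 0.029552246392578176
s blank body 919 c [ 0.4286 -0.1581] wh [0.0558 0.1837] ang 18.64665412902832 medz 0.03714529821917591
s board 1705 c [0.5054 0.099 ] wh [0.1424 0.12  ] ang 81.9762191772461 medz 0.019628837804722722
s ear 998 c [0.5209 0.2101] wh [0.1367 0.0839] ang 81.98077392578125 medz 0.06300656591135148
s pin 143 c [ 0.639  -0.2278] wh [0.0272 0.0246] ang 77.06051635742188 medz 0.09653867520652741
s blue 124 c [ 0.6274 -0.1454] wh [0.0232 0.026 ] ang 19.98101043701172 medz 0.09661119918039135
```

```bash
cat >> h.py <<'E'
def goto(p,heading):
    s=arm.get_state(); R=np.array(s["orientation"]); p0=np.array(s["position"])
    h=np.radians(heading); z=np.array([np.cos(h),np.sin(h),0]); x=np.array([0,0,-1.]); G=np.stack([x,np.cross(z,x),z],1)
    sh=R.T@(np.array(p)-p0); w=cv2.Rodrigues(R.T@G)[0].ravel()/(np.pi/2)
    cur=np.degrees(np.arctan2(R[1,2],R[0,2]))
    print("t %.2f"%s["time_s"],"pos",p0,"head %.2f"%cur,"F",np.array(s["force"]),"grip %.4f"%s["grip_width"])
    print("shift tx ty tz",sh,"turn",w)
E
python3 -c "
from h import *
goto([.431,-.180,.34],18.5)"
```

```text
t 1.35 pos [ 0.2235 -0.475   0.4047] head -64.80 F [-0.4077 -0.7807 -0.1323] grip 0.0853
shift tx ty tz [ 0.0647  0.3134 -0.1786] turn [-0.9256 -0.     -0.    ]
```

Request:
arm_command([
  {"tx": 0.007,"ty": 0.035,"tz": -0.02,"wx": -0.1,"wy": 0,"wz": 0,"fingers": -1},
  {"tx": 0.014,"ty": 0.07,"tz": -0.04,"wx": -0.21,"wy": 0,"wz": 0,"fingers": -1},
  {"tx": 0.021,"ty": 0.105,"tz": -0.06,"wx": -0.32,"wy": 0,"wz": 0,"fingers": -1},
  {"tx": 0.03,"ty": 0.145,"tz": -0.08,"wx": -0.43,"wy": 0,"wz": 0,"fingers": -1},
  {"tx": 0.038,"ty": 0.185,"tz": -0.105,"wx": -0.54,"wy": 0,"wz": 0,"fingers": -1},
  {"tx": 0.045,"ty": 0.22,"tz": -0.125,"wx": -0.65,"wy": 0,"wz": 0,"fingers": -1},
  {"tx": 0.053,"ty": 0.255,"tz": -0.145,"wx": -0.76,"wy": 0,"wz": 0,"fingers": -1},
  {"tx": 0.06,"ty": 0.29,"tz": -0.165,"wx": -0.86,"wy": 0,"wz": 0,"fingers": -1},
  {"tx": 0.0647,"ty": 0.3134,"tz": -0.1786,"wx": -0.9256,"wy": 0,"wz": 0,"fingers": -1},
  {"tx": 0.0647,"ty": 0.3134,"tz": -0.1786,"wx": -0.9256,"wy": 0,"wz": 0,"fingers": -1},
], grip_force=45)

```text
time_s: 2.6
position: [0.4316, -0.1788, 0.3397]
orientation: [[-0.0, -0.32, 0.947], [0.0, 0.947, 0.32], [-1.0, 0.0, -0.0]]
force: [-0.3, 0.6, -0.1]
grip_width: 0.0852
```

Run:
```python
from h import *
import pickle
d=get_image("wrist"); save(d,"w1.png"); t=get_image("top"); save(t,"t1.png")
pickle.dump(dict(w=d,t=t),open("D1.pkl","wb"))
goto([.431,-.180,.179],18.5)
W=cloud(d).reshape(-1,3); T=W
P=W[(W[:,2]>.03)&(W[:,2]<.045)&(np.hypot(W[:,0]-.431,W[:,1]+.18)<.09)]
print(cv2.minAreaRect(P[:,:2].astype(np.float32)),np.median(P[:,2]))
print("table z",np.nanmedian(W[np.abs(W[:,2])<.01][:,2]))
```

```text
t 2.70 pos [ 0.431  -0.1801  0.3401] head 18.46 F [0.3943 0.1901 0.2319] grip 0.0850
shift tx ty tz [0.1611 0.0001 0.    ] turn [-0.0004 -0.0001  0.0001]
((0.4363357126712799, -0.18075764179229736), (0.05422195792198181, 0.13037839531898499), 18.548871994018555) 0.035946020984233114
table z -5.2229875834420665e-05
```

View pics/w1.png

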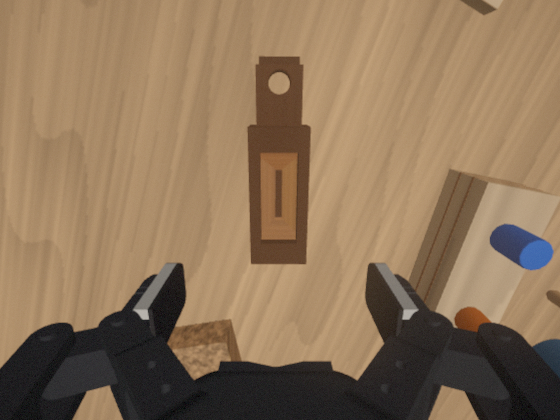

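Request:
arm_command([
  {"tx": 0.03,"ty": -0.0025,"tz": 0.0047,"fingers": -1},
  {"tx": 0.08,"ty": -0.0025,"tz": 0.0047,"fingers": -1},
  {"tx": 0.12,"ty": -0.0025,"tz": 0.0047,"fingers": -1},
  {"tx": 0.148,"ty": -0.0025,"tz": 0.0047,"fingers": -1},
  {"tx": 0.159,"ty": -0.0025,"tz": 0.0047,"fingers": -1},
  {"tx": 0.159,"ty": -0.0025,"tz": 0.0047,"fingers": 0.0},
  {"tx": 0.159,"ty": -0.0025,"tz": 0.0047,"fingers": 1},
  {"tx": 0.159,"ty": -0.0025,"tz": 0.0047,"fingers": 1},
  {"tx": 0.159,"ty": -0.0025,"tz": 0.0047,"fingers": 1},
  {"tx": 0.159,"ty": -0.0025,"tz": 0.0047,"fingers": 1},
], grip_force=45)

```text
invalid input at $.series[0]: expected keys tx, ty, tz, wx, wy, wz, fingers
```

Run:
```python
from h import *
d=get_image("wrist"); save(d,"w2.png")
goto([.431,-.180,.34],-8.1)
```

```text
t 2.75 pos [ 0.4309 -0.1804  0.3401] head 18.42 F [-0.6575 -0.0931  0.6456] grip 0.0852
shift tx ty tz [0.0001 0.0004 0.0002] turn [0.2947 0.     0.0002]
```

View pics/w2.png

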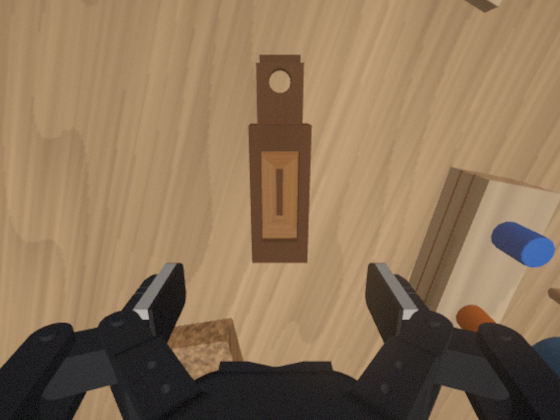

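All keys are required; same picture as before (blank at 280,190, arm unmoved). Repeating with full rows.

Request:
arm_command([
  {"tx": 0.03,"ty": -0.0025,"tz": 0.0047,"wx": 0,"wy": 0,"wz": 0,"fingers": -1},
  {"tx": 0.08,"ty": -0.0025,"tz": 0.0047,"wx": 0,"wy": 0,"wz": 0,"fingers": -1},
  {"tx": 0.12,"ty": -0.0025,"tz": 0.0047,"wx": 0,"wy": 0,"wz": 0,"fingers": -1},
  {"tx": 0.148,"ty": -0.0025,"tz": 0.0047,"wx": 0,"wy": 0,"wz": 0,"fingers": -1},
  {"tx": 0.159,"ty": -0.0025,"tz": 0.0047,"wx": 0,"wy": 0,"wz": 0,"fingers": -1},
  {"tx": 0.159,"ty": -0.0025,"tz": 0.0047,"wx": 0,"wy": 0,"wz": 0,"fingers": 0},
  {"tx": 0.159,"ty": -0.0025,"tz": 0.0047,"wx": 0,"wy": 0,"wz": 0,"fingers": 1},
  {"tx": 0.159,"ty": -0.0025,"tz": 0.0047,"wx": 0,"wy": 0,"wz": 0,"fingers": 1},
  {"tx": 0.159,"ty": -0.0025,"tz": 0.0047,"wx": 0,"wy": 0,"wz": 0,"fingers": 1},
  {"tx": 0.159,"ty": -0.0025,"tz": 0.0047,"wx": 0,"wy": 0,"wz": 0,"fingers": 1},
], grip_force=45)

```text
time_s: 4.0
position: [0.4366, -0.1812, 0.1822]
orientation: [[0.001, -0.317, 0.948], [-0.002, 0.948, 0.317], [-1.0, -0.002, 0.001]]
force: [-1.7, -0.8, 6.9]
grip_width: 0.0533
```

Run:
```python
from h import *
d=get_image("wrist"); save(d,"w3.png")
goto([.431,-.180,.34],-8.1)
```

```text
t 4.05 pos [ 0.4366 -0.1812  0.1821] head 18.49 F [-2.4253 -1.5163  8.3175] grip 0.0535
shift tx ty tz [-0.1579  0.0026 -0.0048] turn [0.2955 0.0008 0.0011]
```

View pics/w3.png

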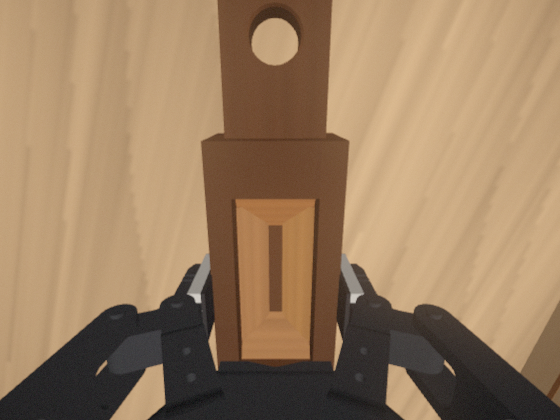

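Request:
arm_command([
  {"tx": -0.03,"ty": 0,"tz": 0,"wx": 0,"wy": 0,"wz": 0,"fingers": 1},
  {"tx": -0.07,"ty": 0.005,"tz": 0.003,"wx": 0.0,"wy": 0,"wz": 0,"fingers": 1},
  {"tx": -0.078,"ty": 0.03,"tz": 0.02,"wx": 0.05,"wy": 0,"wz": 0,"fingers": 1},
  {"tx": -0.078,"ty": 0.06,"tz": 0.042,"wx": 0.12,"wy": 0,"wz": 0,"fingers": 1},
  {"tx": -0.078,"ty": 0.09,"tz": 0.063,"wx": 0.18,"wy": 0,"wz": 0,"fingers": 1},
  {"tx": -0.078,"ty": 0.12,"tz": 0.084,"wx": 0.23,"wy": 0,"wz": 0,"fingers": 1},
  {"tx": -0.078,"ty": 0.145,"tz": 0.1,"wx": 0.275,"wy": 0,"wz": 0,"fingers": 1},
  {"tx": -0.078,"ty": 0.157,"tz": 0.11,"wx": 0.2955,"wy": 0,"wz": 0,"fingers": 1},
  {"tx": -0.078,"ty": 0.157,"tz": 0.11,"wx": 0.2955,"wy": 0,"wz": 0,"fingers": 1},
  {"tx": -0.078,"ty": 0.157,"tz": 0.11,"wx": 0.2955,"wy": 0,"wz": 0,"fingers": 1},
], grip_force=45)

```text
time_s: 5.3
position: [0.4906, 0.0025, 0.2592]
orientation: [[0.0, 0.14, 0.99], [-0.0, 0.99, -0.14], [-1.0, -0.0, 0.0]]
force: [0.0, 0.8, -1.7]
grip_width: 0.0531
```

Run:
```python
from h import *
import pickle
d=get_image("wrist"); save(d,"w4.png");s=get_image("side"); save(s,"s4.png")
pickle.dump(dict(w=d,s=s),open("D4.pkl","wb"))
goto([.491,.002,.26],-8.1)
W=cloud(d).reshape(-1,3)
def rect(zr,c,r,n):
    P=W[(W[:,2]>zr[0])&(W[:,2]<zr[1])&(np.hypot(W[:,0]-c[0],W[:,1]-c[1])<r)]
    q=cv2.minAreaRect(P[:,:2].astype(np.float32)); print(n,len(P),q,np.median(P[:,2]))
    return P
rect((.055,.068),(.52,.22),.12,"ear"); rect((.013,.023),(.5,.09),.12,"board")
rect((.09,.11),(.5,.08),.1,"tongue")
```

```text
t 5.40 pos [0.4906 0.0023 0.2592] head -8.11 F [ 0.6362  0.6632 -2.7334] grip 0.0534
shift tx ty tz [-0.0008 -0.0002  0.0004] turn [-0.0002  0.0001  0.0001]
ear 0 ((0.0, 0.0), (0.0, 0.0), 0.0) nan
board 14402 ((0.5028456449508667, 0.0860024243593216), (0.10629279911518097, 0.12069282680749893), 81.91241455078125) 0.01787068186043233
tongue 23305 ((0.49820247292518616, 0.04779604449868202), (0.13552439212799072, 0.08093572407960892), 81.50135803222656) 0.10231618761050958
  return _methods._mean(a, axis=axis, dtype=dtype,
  ret = ret.dtype.type(ret / rcount)
```

View pics/w4.png

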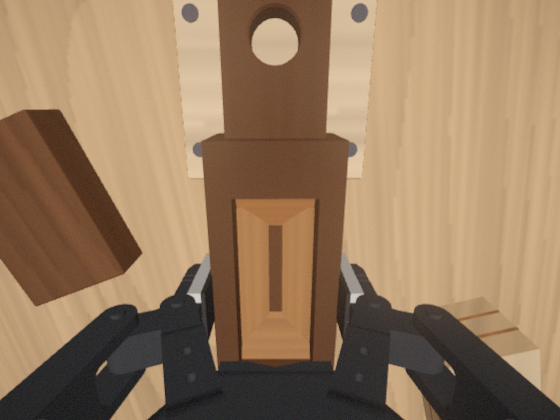

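View pics/s4.png

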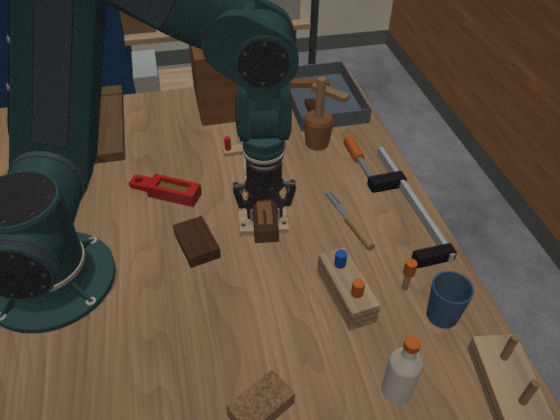

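Request:
arm_command([
  {"tx": 0.02,"ty": 0,"tz": 0,"wx": 0,"wy": 0,"wz": 0,"fingers": 1},
  {"tx": 0.045,"ty": 0,"tz": 0,"wx": 0,"wy": 0,"wz": 0,"fingers": 1},
  {"tx": 0.058,"ty": 0,"tz": 0,"wx": 0,"wy": 0,"wz": 0,"fingers": 1},
  {"tx": 0.058,"ty": 0,"tz": 0,"wx": 0,"wy": 0,"wz": 0,"fingers": 1},
  {"tx": 0.058,"ty": 0.008,"tz": 0,"wx": 0,"wy": 0,"wz": 0,"fingers": 1},
  {"tx": 0.058,"ty": 0.016,"tz": 0,"wx": 0,"wy": 0,"wz": 0,"fingers": 1},
  {"tx": 0.058,"ty": 0.024,"tz": 0,"wx": 0,"wy": 0,"wz": 0,"fingers": 1},
  {"tx": 0.058,"ty": 0.032,"tz": 0,"wx": 0,"wy": 0,"wz": 0,"fingers": 1},
  {"tx": 0.058,"ty": 0.04,"tz": 0,"wx": 0,"wy": 0,"wz": 0,"fingers": 1},
  {"tx": 0.058,"ty": 0.04,"tz": 0,"wx": 0,"wy": 0,"wz": 0,"fingers": 1},
], grip_force=45)

```text
time_s: 6.65
position: [0.4964, 0.0432, 0.201]
orientation: [[-0.0, 0.14, 0.99], [0.0, 0.99, -0.14], [-1.0, 0.0, -0.0]]
force: [-0.5, -0.4, -4.8]
grip_width: 0.0533
```

Run:
```python
from h import *
d=get_image("wrist"); save(d,"w5.png");s=get_image("side"); save(s,"s5.png",(200,120,320,260),4)
goto([.491,.002,.26],-8.1)
```

```text
t 6.75 pos [0.4964 0.0427 0.201 ] head -8.06 F [ 0.0415  0.4904 -3.7288] grip 0.0531
shift tx ty tz [-0.0591 -0.0411  0.0004] turn [ 0.0004 -0.0001 -0.0002]
```

View pics/w5.png

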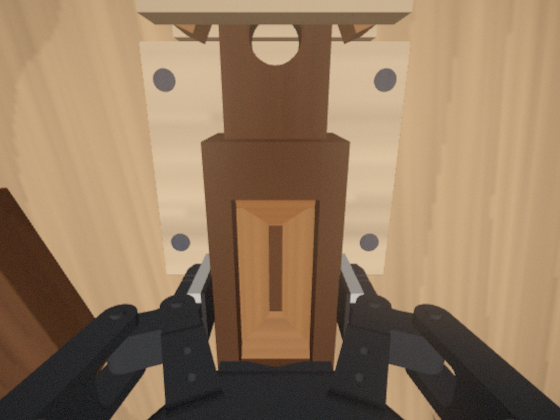

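View pics/s5.png

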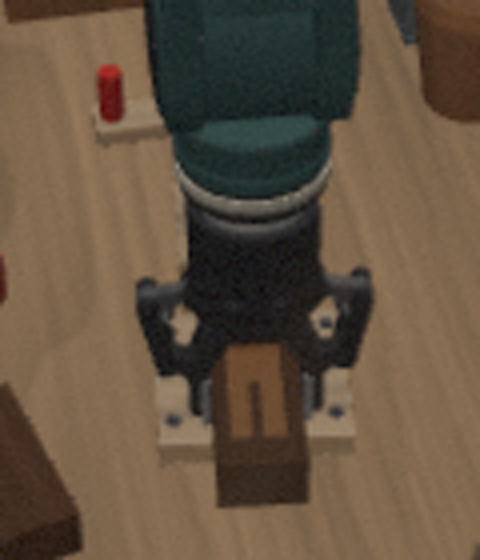

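Request:
arm_command([
  {"tx": 0,"ty": 0.006,"tz": 0,"wx": 0,"wy": 0,"wz": 0,"fingers": 1},
  {"tx": 0,"ty": 0.012,"tz": 0,"wx": 0,"wy": 0,"wz": 0,"fingers": 1},
  {"tx": 0,"ty": 0.018,"tz": 0,"wx": 0,"wy": 0,"wz": 0,"fingers": 1},
  {"tx": 0,"ty": 0.024,"tz": 0,"wx": 0,"wy": 0,"wz": 0,"fingers": 1},
  {"tx": 0,"ty": 0.029,"tz": 0,"wx": 0,"wy": 0,"wz": 0,"fingers": 1},
  {"tx": 0,"ty": 0.033,"tz": 0,"wx": 0,"wy": 0,"wz": 0,"fingers": 1},
  {"tx": 0,"ty": 0.036,"tz": 0,"wx": 0,"wy": 0,"wz": 0,"fingers": 1},
  {"tx": 0,"ty": 0.038,"tz": 0,"wx": 0,"wy": 0,"wz": 0,"fingers": 1},
  {"tx": 0,"ty": 0.039,"tz": 0,"wx": 0,"wy": 0,"wz": 0,"fingers": 1},
  {"tx": 0,"ty": 0.039,"tz": 0,"wx": 0,"wy": 0,"wz": 0,"fingers": 1},
], grip_force=45)

```text
time_s: 8.0
position: [0.5018, 0.0806, 0.201]
orientation: [[-0.0, 0.141, 0.99], [-0.002, 0.99, -0.141], [-1.0, -0.002, -0.0]]
force: [-2.1, -8.5, -3.1]
grip_width: 0.0529
```

Run:
```python
from h import *
d=get_image("wrist"); save(d,"w6.png")
goto([.5012,.0826,.2],-8.1)
```

```text
t 8.05 pos [0.5018 0.0806 0.201 ] head -8.12 F [-2.2802 -7.4732 -3.5836] grip 0.0533
shift tx ty tz [ 0.001   0.0019 -0.0009] turn [-0.0003 -0.0001  0.0012]
```

View pics/w6.png

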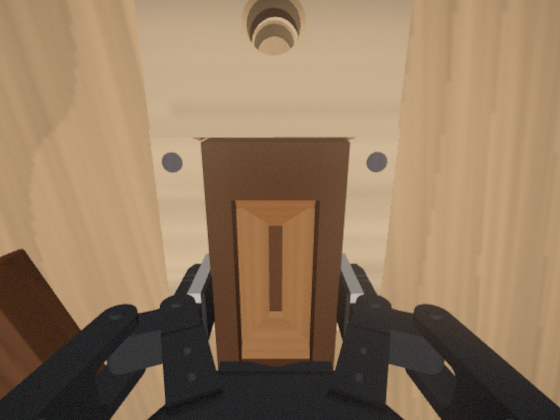

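Request:
arm_command([
  {"tx": 0,"ty": 0.001,"tz": 0,"wx": 0,"wy": 0,"wz": 0,"fingers": 1},
  {"tx": 0.0008,"ty": 0.002,"tz": 0,"wx": 0,"wy": 0,"wz": 0,"fingers": 1},
  {"tx": 0.0008,"ty": 0.002,"tz": 0,"wx": 0,"wy": 0,"wz": 0,"fingers": 1},
  {"tx": 0.0008,"ty": 0.001,"tz": 0,"wx": 0,"wy": 0,"wz": 0,"fingers": 0.2},
  {"tx": 0.0008,"ty": 0,"tz": 0,"wx": 0,"wy": 0,"wz": 0,"fingers": -1},
  {"tx": 0.0008,"ty": 0,"tz": 0,"wx": 0,"wy": 0,"wz": 0,"fingers": -1},
  {"tx": -0.005,"ty": 0,"tz": 0,"wx": 0,"wy": 0,"wz": 0,"fingers": -1},
  {"tx": -0.04,"ty": 0,"tz": 0,"wx": 0,"wy": 0,"wz": 0,"fingers": -1},
  {"tx": -0.09,"ty": 0,"tz": 0,"wx": 0,"wy": 0,"wz": 0,"fingers": -1},
  {"tx": -0.14,"ty": 0,"tz": 0,"wx": 0,"wy": 0,"wz": 0,"fingers": -1},
], grip_force=45)

```text
time_s: 9.3
position: [0.5016, 0.0813, 0.3429]
orientation: [[0.0, 0.141, 0.99], [0.0, 0.99, -0.141], [-1.0, 0.0, 0.0]]
force: [1.1, -0.4, 0.5]
grip_width: 0.0853
```

Run:
```python
from h import *
import pickle
d=get_image("wrist"); save(d,"w7.png")
pickle.dump(d,open("D7.pkl","wb"))
goto([.638,-.2255,.34],-8.1)
W=cloud(d).reshape(-1,3)
def rect(zr,c,r,n):
    P=W[(W[:,2]>zr[0])&(W[:,2]<zr[1])&(np.hypot(W[:,0]-c[0],W[:,1]-c[1])<r)]
    q=cv2.minAreaRect(P[:,:2].astype(np.float32)); print(n,len(P),q,np.median(P[:,2]))
rect((.0545,.068),(.52,.21),.09,"ear"); rect((.048,.0600),(.5,.08),.09,"body")
print(nets.pinpoint(d,"yoke_seat"),nets.pinpoint(d,"keeper_knob"),nets.pinpoint(d,"keeper_hinge"))
```

```text
t 9.35 pos [0.5025 0.0813 0.3489] head -8.08 F [0.6931 0.1734 7.5376] grip 0.0855
shift tx ty tz [ 0.0098 -0.2848  0.1772] turn [ 0.0003  0.0047 -0.0008]
ear 13720 ((0.5158201456069946, 0.17635510861873627), (0.10618235170841217, 0.08436869829893112), 81.98275756835938) 0.061276237631060104
body 5586 ((0.5053887367248535, 0.09240428358316422), (0.15210480988025665, 0.0812506228685379), 81.93586730957031) 0.053933971104788266
[{'xy': [272.5, 70.2], 'score': 0.77}] [{'xy': [484.3, 213.3], 'score': 0.38}] []
```

View pics/w7.png

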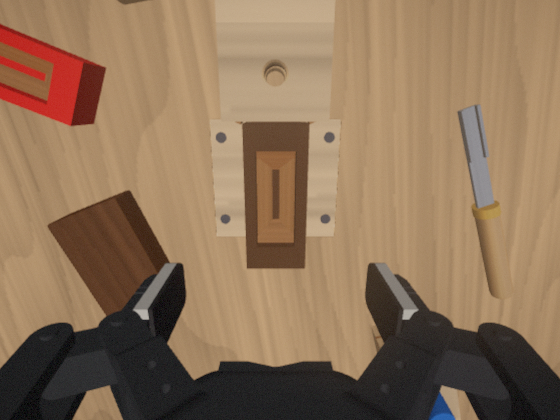

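Run:
```python
from h import *
import pickle
d=pickle.load(open("D7.pkl","rb"))
save(d,"c7.png",(245,50,305,100),10)
Z=cloud(d)
sub=Z[60:90,262:290,2]
m=(sub<.055)|np.isnan(sub)
v,u=np.nonzero(m); print(len(u),u.min()+262,u.max()+262,v.min()+60,v.max()+60)
e=cv2.fitEllipse(cv2.findContours(m.astype(np.uint8),0,1)[0][0]); print(e)
print(at_z(d,(e[0][0]+262,e[0][1]+60),.0615), at_z(d,(275,75),.0615))
ear=np.array([.5158,.1764]);u_=np.array([.1405,.990])
print("slot from ear:",ear+u_*(-.034+.0531)*0, "near edge",ear-u_*.0531, "slot",ear+u_*(.034-.0531))
```

```text
412 264 286 62 87Traceback (most recent call last):
  File "<stdin>", line 9, in <module>
cv2.error: OpenCV(4.12.0) /io/opencv/modules/imgproc/src/shapedescr.cpp:361: error: (-201:Incorrect size of input array) There should be at least 5 points to fit the ellipse in function 'fitEllipseNoDirect'
```

View pics/c7.png

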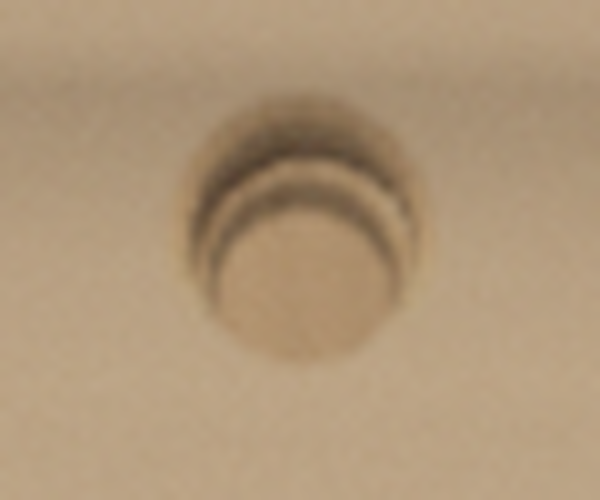

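Run:
```python
from h import *
import pickle
d=pickle.load(open("D7.pkl","rb"))
Z=cloud(d)
for th in (.060,.055,.045):
    m=np.zeros((420,560),np.uint8); m[50:100,250:300]=(Z[50:100,250:300,2]<th)
    c=max(cv2.findContours(m,0,1)[0],key=cv2.contourArea)
    e=cv2.minEnclosingCircle(c); print(th,e,cv2.boundingRect(c),at_z(d,e[0],.0615)[:2])
u_=np.array([.1405,.990]);v_=np.array([-.990,.1405])
print("ear-based slot",np.array([.51582,.17636])+u_*(.034-.0531))
c=Z[45:100,230:320].reshape(-1,3)
col=Z[55:95,275,2];print(col)
print(Z[73,258:294,2])
```

```text
0.06 ((275.1256408691406, 73.41206359863281), 13.716710090637207) (262, 60, 26, 28) [0.5166 0.1814]
0.055 ((275.0, 73.84091186523438), 11.55541706085205) (264, 63, 23, 23) [0.5165 0.1811]
0.045 ((275.0, 74.53333282470703), 10.952319145202637) (265, 64, 21, 22) [0.5164 0.1806]
ear-based slot [0.5131 0.1575]
[ 0.0612  0.0618  0.0598  0.0601  0.061   0.0593  0.0603  0.0562  0.0503
  0.0357  0.0301  0.0268  0.0239  0.0171  0.0092  0.0001 -0.0003 -0.0001
 -0.0011 -0.0012 -0.0012 -0.0009 -0.0006 -0.0005  0.0001  0.0002  0.0003
 -0.0013  0.0001  0.0009  0.0006  0.0596  0.0613  0.061   0.0609  0.0615
  0.0605  0.0621  0.0611  0.0613]
[ 0.0606  0.0615  0.0613  0.0603  0.0607  0.0597  0.0535  0.0296  0.0254
  0.0148  0.0064 -0.0002     nan -0.0013  0.      0.0006 -0.0006 -0.0011
 -0.0016 -0.0004 -0.0008  0.0005 -0.0009  0.0012  0.0045  0.0134  0.0237
  0.0255  0.0559  0.0604  0.0616  0.0619  0.0596  0.0613  0.0625  0.0607]
```

Request:
arm_command([
  {"tx": 0,"ty": -0.025,"tz": 0.016,"wx": 0,"wy": 0,"wz": 0,"fingers": -1},
  {"tx": 0,"ty": -0.07,"tz": 0.043,"wx": 0,"wy": 0,"wz": 0,"fingers": -1},
  {"tx": 0,"ty": -0.115,"tz": 0.071,"wx": 0,"wy": 0,"wz": 0,"fingers": -1},
  {"tx": 0,"ty": -0.16,"tz": 0.1,"wx": 0,"wy": 0,"wz": 0,"fingers": -1},
  {"tx": 0,"ty": -0.205,"tz": 0.128,"wx": 0,"wy": 0,"wz": 0,"fingers": -1},
  {"tx": 0,"ty": -0.245,"tz": 0.153,"wx": 0,"wy": 0,"wz": 0,"fingers": -1},
  {"tx": 0,"ty": -0.275,"tz": 0.171,"wx": 0,"wy": 0,"wz": 0,"fingers": -1},
  {"tx": 0,"ty": -0.285,"tz": 0.1773,"wx": 0,"wy": 0,"wz": 0,"fingers": -1},
  {"tx": 0,"ty": -0.285,"tz": 0.1773,"wx": 0,"wy": 0,"wz": 0,"fingers": -1},
  {"tx": 0,"ty": -0.285,"tz": 0.1773,"wx": 0,"wy": 0,"wz": 0,"fingers": -1},
], grip_force=45)

```text
time_s: 10.75
position: [0.637, -0.2248, 0.3408]
orientation: [[-0.001, 0.14, 0.99], [0.0, 0.99, -0.14], [-1.0, 0.0, -0.001]]
force: [0.1, 0.5, 0.0]
grip_width: 0.0854
```

Run:
```python
from h import *
import pickle
d=get_image("wrist"); save(d,"w8.png")
pickle.dump(d,open("D8.pkl","wb"))
goto([.638,-.2257,.241],-8.1)
W=cloud(d).reshape(-1,3)
for c in [(.638,-.2257),(.628,-.142)]:
    P=W[(W[:,2]>.090)&(W[:,2]<.104)&(np.hypot(W[:,0]-c[0],W[:,1]-c[1])<.03)]
    print(len(P),cv2.minEnclosingCircle(P[:,:2].astype(np.float32)),np.median(P,axis=0))
```

```text
t 10.80 pos [ 0.6371 -0.2248  0.3411] head -8.03 F [0.5993 0.2334 1.0329] grip 0.0855
shift tx ty tz [ 0.1001 -0.0008  0.0011] turn [ 0.0007 -0.0002 -0.0001]
940 ((0.6395877003669739, -0.22631953656673431), 0.013032025657594204) [ 0.6397 -0.2249  0.0959]
1240 ((0.6283649206161499, -0.14312388002872467), 0.01312412042170763) [ 0.6287 -0.1429  0.0957]
```

View pics/w8.png

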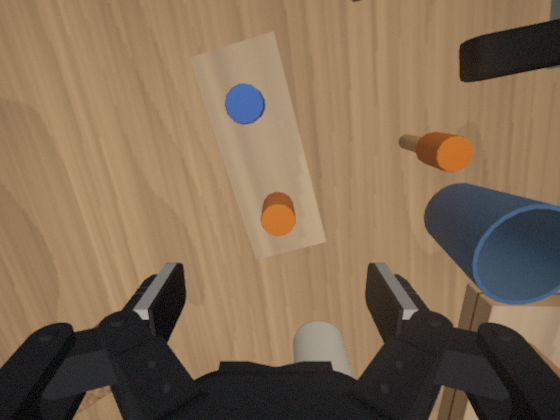

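Request:
arm_command([
  {"tx": 0.025,"ty": -0.001,"tz": 0.0023,"wx": 0,"wy": 0,"wz": 0,"fingers": -1},
  {"tx": 0.06,"ty": -0.001,"tz": 0.0023,"wx": 0,"wy": 0,"wz": 0,"fingers": -1},
  {"tx": 0.09,"ty": -0.001,"tz": 0.0023,"wx": 0,"wy": 0,"wz": 0,"fingers": -1},
  {"tx": 0.101,"ty": -0.001,"tz": 0.0023,"wx": 0,"wy": 0,"wz": 0,"fingers": -0.5},
  {"tx": 0.101,"ty": -0.001,"tz": 0.0023,"wx": 0,"wy": 0,"wz": 0,"fingers": 0.2},
  {"tx": 0.101,"ty": -0.001,"tz": 0.0023,"wx": 0,"wy": 0,"wz": 0,"fingers": 1},
  {"tx": 0.101,"ty": -0.001,"tz": 0.0023,"wx": 0,"wy": 0,"wz": 0,"fingers": 1},
  {"tx": 0.101,"ty": -0.001,"tz": 0.0023,"wx": 0,"wy": 0,"wz": 0,"fingers": 1},
  {"tx": 0.101,"ty": -0.001,"tz": 0.0023,"wx": 0,"wy": 0,"wz": 0,"fingers": 1},
  {"tx": 0.101,"ty": -0.001,"tz": 0.0023,"wx": 0,"wy": 0,"wz": 0,"fingers": 1},
], grip_force=40)

```text
time_s: 12.05
position: [0.6397, -0.2274, 0.2415]
orientation: [[0.002, 0.141, 0.99], [-0.001, 0.99, -0.141], [-1.0, -0.0, 0.002]]
force: [-1.3, 0.9, 6.4]
grip_width: 0.0251
```

Run:
```python
from h import *
d=get_image("wrist"); save(d,"w9.png")
goto([.638,-.2257,.241],-8.1)
```

```text
t 12.10 pos [ 0.6397 -0.2273  0.2415] head -8.09 F [-1.3907  1.0459  7.0717] grip 0.0249
shift tx ty tz [ 0.0005  0.0014 -0.0019] turn [0.0001 0.0013 0.0003]
```

View pics/w9.png

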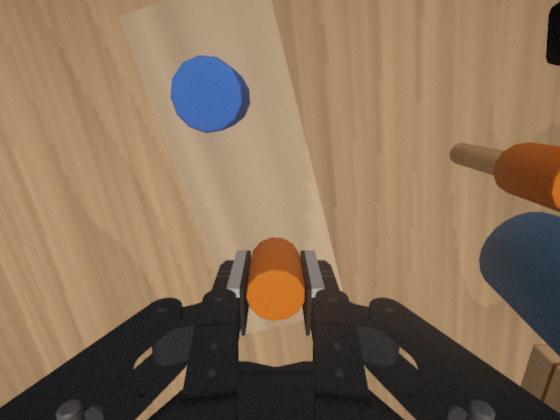

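Request:
arm_command([
  {"tx": -0.01,"ty": 0,"tz": 0,"wx": 0,"wy": 0,"wz": 0,"fingers": 1},
  {"tx": -0.025,"ty": 0,"tz": 0,"wx": 0,"wy": 0,"wz": 0,"fingers": 1},
  {"tx": -0.04,"ty": 0,"tz": 0,"wx": 0,"wy": 0,"wz": 0,"fingers": 1},
  {"tx": -0.055,"ty": 0,"tz": 0,"wx": 0,"wy": 0,"wz": 0,"fingers": 1},
  {"tx": -0.07,"ty": 0,"tz": 0,"wx": 0,"wy": 0,"wz": 0,"fingers": 1},
  {"tx": -0.082,"ty": 0,"tz": 0,"wx": 0,"wy": 0,"wz": 0,"fingers": 1},
  {"tx": -0.09,"ty": 0,"tz": 0,"wx": 0,"wy": 0,"wz": 0,"fingers": 1},
  {"tx": -0.095,"ty": 0,"tz": 0,"wx": 0,"wy": 0,"wz": 0,"fingers": 1},
  {"tx": -0.095,"ty": 0,"tz": 0,"wx": 0,"wy": 0,"wz": 0,"fingers": 1},
  {"tx": -0.095,"ty": 0,"tz": 0,"wx": 0,"wy": 0,"wz": 0,"fingers": 1},
], grip_force=40)

```text
time_s: 13.35
position: [0.6394, -0.2273, 0.3345]
orientation: [[-0.001, 0.141, 0.99], [0.0, 0.99, -0.141], [-1.0, 0.0, -0.001]]
force: [-0.3, -0.5, -0.8]
grip_width: 0.025
```

Run:
```python
from h import *
import pickle
d=get_image("wrist"); save(d,"w10.png")
s=get_image("side"); save(s,"s10.png",(240,130,460,330),3)
pickle.dump(dict(w=d,s=s),open("D10.pkl","wb"))
st=arm.get_state();p=np.array(st["position"])
goto([.5165,.1812,p[2]],-8.1)
W=cloud(d).reshape(-1,3)
hz=p[2]-.155
for zr in [(hz+.001,hz+.02),(.105,.135)]:
    P=W[(W[:,2]>zr[0])&(W[:,2]<zr[1])&(np.hypot(W[:,0]-p[0],W[:,1]-p[1])<.02)]
    print(len(P),P[:,2].max() if len(P) else 0,(np.median(P,axis=0)-p) if len(P) else 0)
```

```text
t 13.45 pos [ 0.6394 -0.2273  0.3346] head -8.09 F [ 0.823  -0.4098 -0.1486] grip 0.0245
shift tx ty tz [ 0.0002  0.3871 -0.1792] turn [ 0.0001 -0.0004 -0.0001]
4073 0.19955760654863833 [ 0.0009  0.0049 -0.1456]
355 0.13481740094226852 [ 0.0016  0.007  -0.2132]
```

View pics/w10.png

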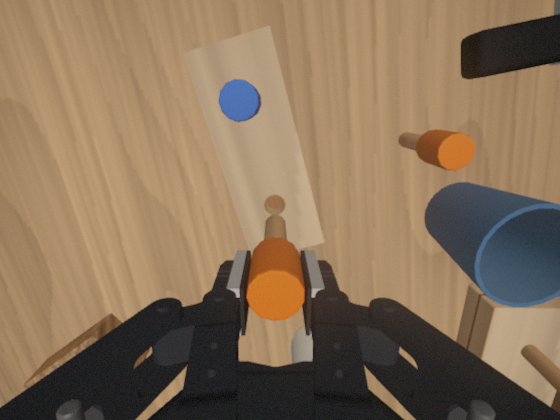

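View pics/s10.png

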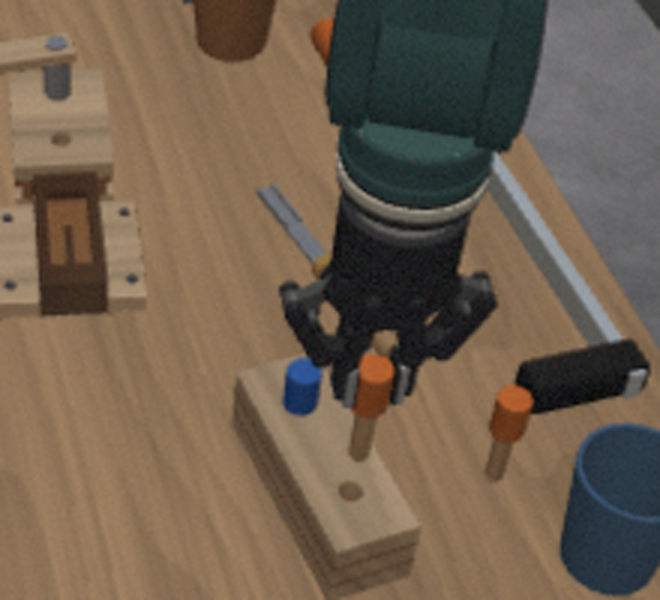

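Run:
```python
from h import *
import pickle
D=pickle.load(open("D10.pkl","rb")); d=D["w"]
p=np.array([.6394,-.2273,.3346])
C=cloud(d); im=d["image"].astype(int)
orange=(im[...,0]>150)&(im[...,2]<60)&(im[...,0]>1.6*im[...,1])
C[~orange]=np.nan; W=C.reshape(-1,3); W=W[~np.isnan(W[:,0])]
W=W[np.hypot(W[:,0]-p[0],W[:,1]-p[1])<.03]
print(len(W),W.min(0)-p,W.max(0)-p)
T=W[W[:,2]>p[2]-.149]; c,r=cv2.minEnclosingCircle(T[:,:2].astype(np.float32)); print(len(T),np.array(c)-p[:2],r,np.median(T[:,2])-p[2])
# tool-frame
h=np.radians(-8.09);z=np.array([np.cos(h),np.sin(h)]);y=np.array([-z[1],z[0]])
o=np.array(c)-p[:2];print("tool y,z off",o@y,o@z)
```

```text
3345 [-0.0124 -0.0118 -0.1798] [ 0.0131  0.0146 -0.1439]
2440 [0.0011 0.0013] 0.013422444462776184 -0.1456960771201118
tool y,z off 0.0014661659859810212 0.000859133548147284
```

Request:
arm_command([
  {"tx": 0,"ty": 0.025,"tz": -0.012,"wx": 0,"wy": 0,"wz": 0,"fingers": 1},
  {"tx": 0,"ty": 0.07,"tz": -0.033,"wx": 0,"wy": 0,"wz": 0,"fingers": 1},
  {"tx": 0,"ty": 0.12,"tz": -0.056,"wx": 0,"wy": 0,"wz": 0,"fingers": 1},
  {"tx": 0,"ty": 0.17,"tz": -0.079,"wx": 0,"wy": 0,"wz": 0,"fingers": 1},
  {"tx": 0,"ty": 0.22,"tz": -0.102,"wx": 0,"wy": 0,"wz": 0,"fingers": 1},
  {"tx": 0,"ty": 0.27,"tz": -0.126,"wx": 0,"wy": 0,"wz": 0,"fingers": 1},
  {"tx": 0,"ty": 0.32,"tz": -0.149,"wx": 0,"wy": 0,"wz": 0,"fingers": 1},
  {"tx": 0,"ty": 0.36,"tz": -0.168,"wx": 0,"wy": 0,"wz": 0,"fingers": 1},
  {"tx": 0,"ty": 0.382,"tz": -0.178,"wx": 0,"wy": 0,"wz": 0,"fingers": 1},
  {"tx": 0,"ty": 0.3858,"tz": -0.1796,"wx": 0,"wy": 0,"wz": 0,"fingers": 1},
], grip_force=40)

```text
time_s: 14.7
position: [0.5154, 0.1811, 0.3349]
orientation: [[-0.0, 0.139, 0.99], [0.0, 0.99, -0.139], [-1.0, -0.0, -0.0]]
force: [0.3, -0.9, -0.5]
grip_width: 0.0247
```

Run:
```python
from h import *
import pickle
d=get_image("wrist"); save(d,"w11.png")
s=get_image("side"); save(s,"s11.png",(180,60,360,240),3)
pickle.dump(dict(w=d,s=s),open("D11.pkl","wb"))
goto([.5159,.180,.31],-8.1)
```

```text
t 14.80 pos [0.516  0.1799 0.3349] head -8.06 F [ 0.7084  0.8078 -0.7981] grip 0.0249
shift tx ty tz [ 0.0249  0.0001 -0.0001] turn [ 0.0004 -0.      0.0001]
```

View pics/w11.png

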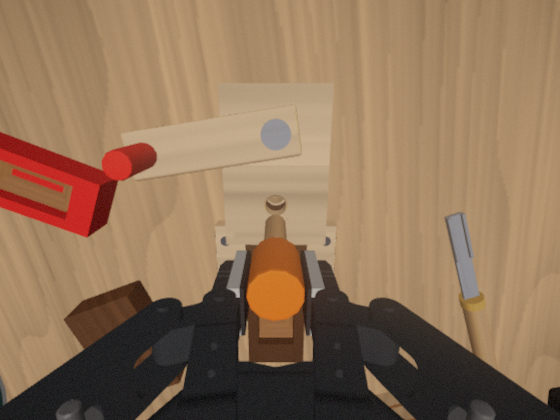

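View pics/s11.png

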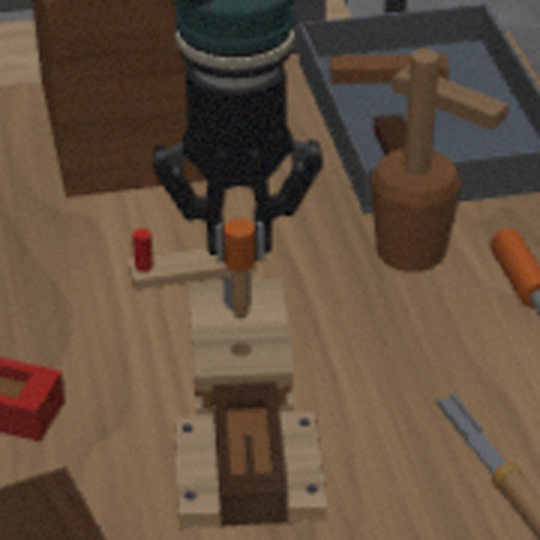

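Run:
```python
from h import *
import pickle
D=pickle.load(open("D11.pkl","rb")); d=D["w"]
Z=cloud(d)
m=np.zeros((420,560),np.uint8); m[190:222,255:297]=(Z[190:222,255:297,2]<.055)
c=max(cv2.findContours(m,0,1)[0],key=cv2.contourArea); e=cv2.minEnclosingCircle(c); print(e,at_z(d,e[0],.0615)[:2])
save(d,"c11.png",(246,180,306,250),8)
im=d["image"].astype(int)
red=(im[...,0]>110)&(im[...,1]<60)&(im[...,2]<70); red[:,:100]=0
red[195:,:]=0
W=Z[red]; W=W[~np.isnan(W[:,0])]; T=W[W[:,2]>.147]; print("knob",len(T),cv2.minEnclosingCircle(T[:,:2].astype(np.float32)),np.median(T[:,2]))
A=Z[80:200,110:310].reshape(-1,3); A=A[(A[:,2]>.109)&(A[:,2]<.119)]; print("arm",cv2.minAreaRect(A[:,:2].astype(np.float32)))
A=Z[115:152,255:296].reshape(-1,3); print("post top z",np.nanmax(A[:,2]))
print("hinge",at_z(d,(275.5,134.5),.118))
```

```text
((275.5, 204.0), 9.708344459533691) [0.5167 0.183 ]
knob 744 ((0.44529974460601807, 0.24174056947231293), 0.00813490804284811) 0.1506528038749304
arm ((0.486280232667923, 0.2421950101852417), (0.10577371716499329, 0.030109049752354622), 0.9316503405570984)
post top z 0.12000016880757292
hinge [0.5249 0.2426 0.118 ]
```

View pics/c11.png

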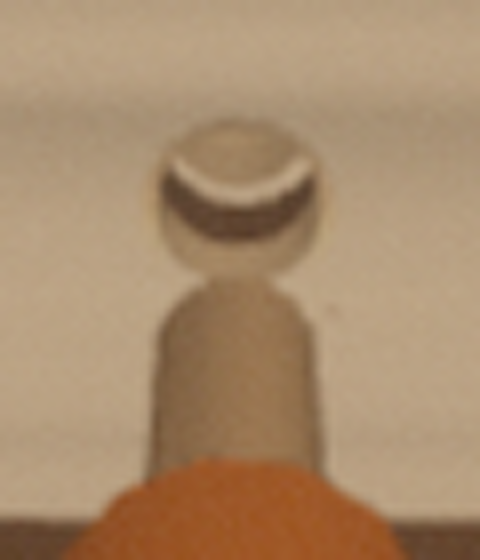

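Request:
arm_command([
  {"tx": 0.012,"ty": 0.0005,"tz": 0,"wx": 0,"wy": 0,"wz": 0,"fingers": 1},
  {"tx": 0.025,"ty": 0.0005,"tz": 0,"wx": 0,"wy": 0,"wz": 0,"fingers": 1},
  {"tx": 0.033,"ty": 0.0005,"tz": 0,"wx": 0,"wy": 0,"wz": 0,"fingers": 1},
  {"tx": 0.038,"ty": 0.0005,"tz": 0,"wx": 0,"wy": 0,"wz": 0,"fingers": 1},
  {"tx": 0.042,"ty": 0.0005,"tz": 0,"wx": 0,"wy": 0,"wz": 0,"fingers": 1},
  {"tx": 0.046,"ty": 0.0005,"tz": 0,"wx": 0,"wy": 0,"wz": 0,"fingers": 1},
  {"tx": 0.05,"ty": 0.0005,"tz": 0,"wx": 0,"wy": 0,"wz": 0,"fingers": 1},
  {"tx": 0.054,"ty": 0.0005,"tz": 0,"wx": 0,"wy": 0,"wz": 0,"fingers": 1},
  {"tx": 0.058,"ty": 0.0005,"tz": 0,"wx": 0,"wy": 0,"wz": 0,"fingers": 1},
  {"tx": 0.058,"ty": 0.0005,"tz": 0,"wx": 0,"wy": 0,"wz": 0,"fingers": 1},
], grip_force=40)

```text
time_s: 16.05
position: [0.516, 0.1804, 0.2767]
orientation: [[-0.0, 0.141, 0.99], [-0.0, 0.99, -0.141], [-1.0, -0.0, -0.0]]
force: [-0.2, 0.6, -0.4]
grip_width: 0.0247
```

Run:
```python
from h import *
d=get_image("wrist"); save(d,"w12.png",(180,150,380,330),3)
goto([.5166-.0006,.1803,.243],-8.1)
print(arm.get_state()["wrist_torque"])
```

```text
t 16.10 pos [0.516  0.1804 0.2769] head -8.09 F [ 0.3298 -0.7848 -0.5958] grip 0.0250
shift tx ty tz [ 0.0339 -0.0001 -0.    ] turn [ 0.0001 -0.0001  0.    ]
[ 0.0112  0.0129 -0.0146]
```

View pics/w12.png

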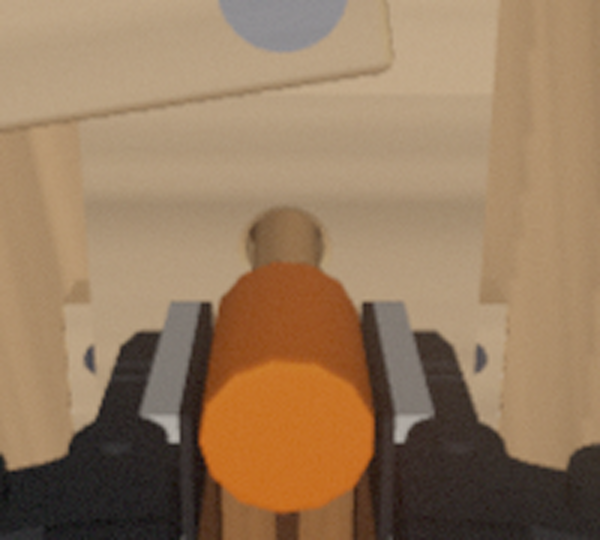

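Request:
arm_command([
  {"tx": 0.005,"ty": 0,"tz": 0,"wx": 0,"wy": 0,"wz": 0,"fingers": 1},
  {"tx": 0.01,"ty": 0,"tz": 0,"wx": 0,"wy": 0,"wz": 0,"fingers": 1},
  {"tx": 0.015,"ty": 0,"tz": 0,"wx": 0,"wy": 0,"wz": 0,"fingers": 1},
  {"tx": 0.019,"ty": 0,"tz": 0,"wx": 0,"wy": 0,"wz": 0,"fingers": 1},
  {"tx": 0.023,"ty": 0,"tz": 0,"wx": 0,"wy": 0,"wz": 0,"fingers": 1},
  {"tx": 0.027,"ty": 0,"tz": 0,"wx": 0,"wy": 0,"wz": 0,"fingers": 1},
  {"tx": 0.03,"ty": 0,"tz": 0,"wx": 0,"wy": 0,"wz": 0,"fingers": 1},
  {"tx": 0.032,"ty": 0,"tz": 0,"wx": 0,"wy": 0,"wz": 0,"fingers": 1},
  {"tx": 0.033,"ty": 0,"tz": 0,"wx": 0,"wy": 0,"wz": 0,"fingers": 1},
  {"tx": 0.033,"ty": 0,"tz": 0,"wx": 0,"wy": 0,"wz": 0,"fingers": 1},
], grip_force=40)

```text
time_s: 17.35
position: [0.5161, 0.1804, 0.244]
orientation: [[0.0, 0.141, 0.99], [0.0, 0.99, -0.141], [-1.0, 0.0, 0.0]]
force: [0.2, -0.9, -0.6]
grip_width: 0.0247
```

Run:
```python
from h import *
d=get_image("wrist"); save(d,"w13.png",(180,150,380,330),3)
s=get_image("side"); save(s,"s13.png",(180,60,360,240),3)
goto([.5166-.0006,.1803,.243],-8.1)
C=cloud(d); im=d["image"].astype(int)
o=(im[...,0]>150)&(im[...,2]<60)&(im[...,0]>1.6*im[...,1])
z=C[o][:,2]; print(np.nanpercentile(z,[2,80,98]))
```

```text
t 17.45 pos [0.5161 0.1804 0.2441] head -8.09 F [-0.9105  0.1922  0.2374] grip 0.0247
shift tx ty tz [ 0.0011 -0.0001 -0.    ] turn [ 0.0001  0.0001 -0.    ]
[0.0351 0.0987 0.0994]
```

View pics/w13.png

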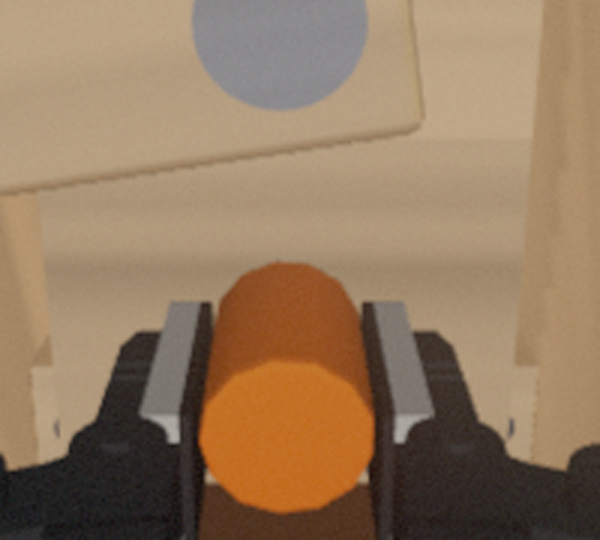

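View pics/s13.png

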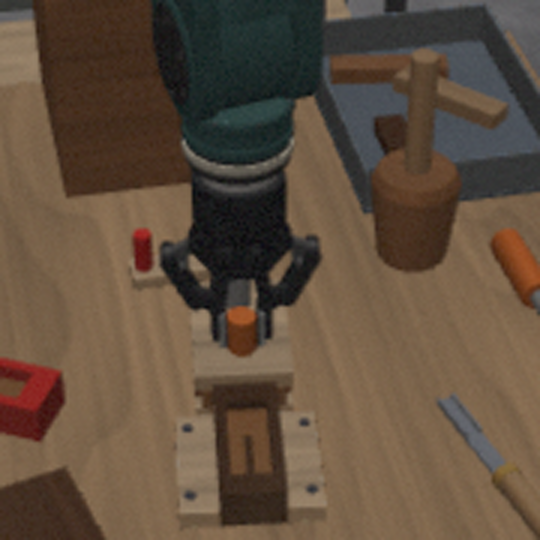

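Request:
arm_command([
  {"tx": 0.001,"ty": 0,"tz": 0,"wx": 0,"wy": 0,"wz": 0,"fingers": 1},
  {"tx": 0.002,"ty": 0,"tz": 0,"wx": 0,"wy": 0,"wz": 0,"fingers": 1},
  {"tx": 0.002,"ty": 0,"tz": 0,"wx": 0,"wy": 0,"wz": 0,"fingers": 1},
  {"tx": 0.001,"ty": 0,"tz": 0,"wx": 0,"wy": 0,"wz": 0,"fingers": 0},
  {"tx": 0.0,"ty": 0,"tz": 0,"wx": 0,"wy": 0,"wz": 0,"fingers": -1},
  {"tx": 0.0,"ty": 0,"tz": 0,"wx": 0,"wy": 0,"wz": 0,"fingers": -1},
  {"tx": -0.01,"ty": 0,"tz": 0,"wx": 0,"wy": 0,"wz": 0,"fingers": -1},
  {"tx": -0.04,"ty": 0,"tz": 0,"wx": 0,"wy": 0,"wz": 0,"fingers": -1},
  {"tx": -0.08,"ty": 0,"tz": 0,"wx": 0,"wy": 0,"wz": 0,"fingers": -1},
  {"tx": -0.11,"ty": 0,"tz": 0,"wx": 0,"wy": 0,"wz": 0,"fingers": -1},
], grip_force=40)

```text
time_s: 18.7
position: [0.516, 0.1804, 0.3562]
orientation: [[0.001, 0.141, 0.99], [0.0, 0.99, -0.141], [-1.0, 0.0, 0.001]]
force: [0.5, -0.1, 0.7]
grip_width: 0.0853
```

Run:
```python
from h import *
d=get_image("wrist"); save(d,"w14.png")
C=cloud(d); im=d["image"].astype(int)
o=(im[...,0]>150)&(im[...,2]<60)&(im[...,0]>1.6*im[...,1])
W=C[o]; W=W[np.hypot(W[:,0]-.5166,W[:,1]-.1816)<.03]; print(len(W),np.nanpercentile(W[:,2],[2,50,80,98]))
T=W[W[:,2]>.094];print(cv2.minEnclosingCircle(T[:,:2].astype(np.float32)))
goto([.4453,.2417,.300],-8.1)
```

```text
905 [0.0718 0.0972 0.0979 0.0987]
((0.5170370936393738, 0.1818072497844696), 0.012760326266288757)
t 18.75 pos [0.5164 0.1805 0.3595] head -8.09 F [-0.5995 -0.8245  4.4378] grip 0.0853
shift tx ty tz [ 0.0592  0.0505 -0.0793] turn [ 0.0001  0.0032 -0.0011]
```

View pics/w14.png

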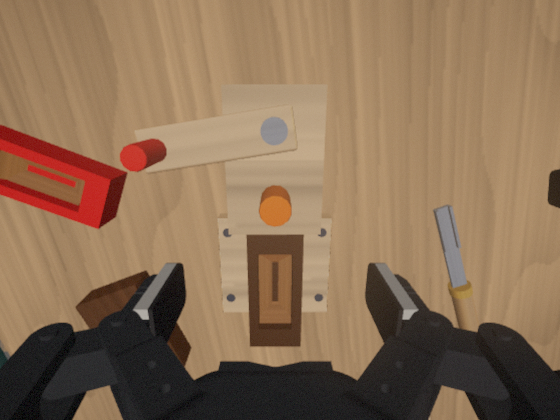

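Request:
arm_command([
  {"tx": 0,"ty": 0.015,"tz": -0.022,"wx": 0,"wy": 0,"wz": 0,"fingers": -1},
  {"tx": 0,"ty": 0.033,"tz": -0.052,"wx": 0,"wy": 0,"wz": 0,"fingers": -1},
  {"tx": 0,"ty": 0.046,"tz": -0.072,"wx": 0,"wy": 0,"wz": 0,"fingers": -0.5},
  {"tx": 0,"ty": 0.0505,"tz": -0.0793,"wx": 0,"wy": 0,"wz": 0,"fingers": -0.3},
  {"tx": 0.01,"ty": 0.0505,"tz": -0.0793,"wx": 0,"wy": 0,"wz": 0,"fingers": -0.3},
  {"tx": 0.035,"ty": 0.0505,"tz": -0.0793,"wx": 0,"wy": 0,"wz": 0,"fingers": -0.3},
  {"tx": 0.052,"ty": 0.0505,"tz": -0.0793,"wx": 0,"wy": 0,"wz": 0,"fingers": -0.3},
  {"tx": 0.06,"ty": 0.0505,"tz": -0.0793,"wx": 0,"wy": 0,"wz": 0,"fingers": -0.3},
  {"tx": 0.06,"ty": 0.0505,"tz": -0.0793,"wx": 0,"wy": 0,"wz": 0,"fingers": -0.3},
  {"tx": 0.06,"ty": 0.0505,"tz": -0.0793,"wx": 0,"wy": 0,"wz": 0,"fingers": -0.3},
], grip_force=20)

```text
time_s: 20.0
position: [0.445, 0.2415, 0.2944]
orientation: [[0.001, 0.141, 0.99], [0.0, 0.99, -0.141], [-1.0, 0.0, 0.001]]
force: [0.6, -0.1, 0.4]
grip_width: 0.0555
```

Run:
```python
from h import *
d=get_image("wrist"); save(d,"w15.png")
goto([.4453,.2417,.297],-8.1)
p=np.array(arm.get_state()["position"])
H=np.array([.5253,.2430]);
for t in [81,72,63,54,45,36,27,18,9,0]:
    # tool y = yoke x ; tool z = -yoke y
    a=np.radians(t);b=np.radians(81)
    print(t,np.round([.08*(np.cos(b)-np.cos(a)), .08*(np.sin(b)-np.sin(a))],4))
```

```text
t 20.05 pos [0.4449 0.2415 0.2945] head -8.10 F [-0.2901  0.2871  0.1644] grip 0.0553
shift tx ty tz [-0.0025  0.0002  0.0003] turn [-0.      0.0005 -0.0003]
81 [0. 0.]
72 [-0.0122  0.0029]
63 [-0.0238  0.0077]
54 [-0.0345  0.0143]
45 [-0.0441  0.0224]
36 [-0.0522  0.032 ]
27 [-0.0588  0.0427]
18 [-0.0636  0.0543]
9 [-0.0665  0.0665]
0 [-0.0675  0.079 ]
```

View pics/w15.png

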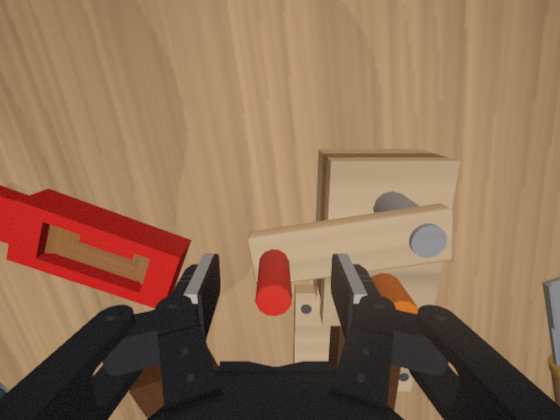

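Request:
arm_command([
  {"tx": 0,"ty": 0,"tz": 0,"wx": 0,"wy": 0,"wz": 0,"fingers": 1},
  {"tx": 0,"ty": 0,"tz": 0,"wx": 0,"wy": 0,"wz": 0,"fingers": 1},
  {"tx": 0,"ty": 0,"tz": 0,"wx": 0,"wy": 0,"wz": 0,"fingers": 1},
  {"tx": 0,"ty": 0,"tz": 0,"wx": 0,"wy": 0,"wz": 0,"fingers": 1},
  {"tx": 0,"ty": 0,"tz": 0,"wx": 0,"wy": 0,"wz": 0,"fingers": 1},
  {"tx": 0,"ty": 0,"tz": 0,"wx": 0,"wy": 0,"wz": 0,"fingers": 1},
  {"tx": 0,"ty": -0.005,"tz": 0.001,"wx": 0,"wy": 0,"wz": 0,"fingers": 1},
  {"tx": 0,"ty": -0.0122,"tz": 0.0029,"wx": 0,"wy": 0,"wz": 0,"fingers": 1},
  {"tx": 0,"ty": -0.0182,"tz": 0.0052,"wx": 0,"wy": 0,"wz": 0,"fingers": 1},
  {"tx": 0,"ty": -0.0238,"tz": 0.0077,"wx": 0,"wy": 0,"wz": 0,"fingers": 1},
], grip_force=20)

```text
time_s: 21.3
position: [0.448, 0.2168, 0.294]
orientation: [[-0.002, 0.14, 0.99], [0.0, 0.99, -0.14], [-1.0, -0.0, -0.002]]
force: [-9.1, 0.8, 9.2]
grip_width: 0.0152
```

Run:
```python
from h import *
d=get_image("wrist"); save(d,"w16.png")
goto([.5141,.1638,.2945],-8.1)
p=np.array(arm.get_state()["position"])
for t in [63,55,47,39,31,23,15,8,2,0]:
    a=np.radians(t);b=np.radians(63)
    print(t,np.round([.08*(np.cos(b)-np.cos(a)), .08*(np.sin(b)-np.sin(a))],4))
```

```text
t 21.35 pos [0.4481 0.2163 0.294 ] head -8.08 F [-8.3312 -1.1986  9.3857] grip 0.0157
shift tx ty tz [-0.0006 -0.0427  0.0727] turn [ 0.0003 -0.0013  0.0003]
63 [0. 0.]
55 [-0.0096  0.0057]
47 [-0.0182  0.0128]
39 [-0.0259  0.0209]
31 [-0.0323  0.0301]
23 [-0.0373  0.04  ]
15 [-0.041   0.0506]
8 [-0.0429  0.0601]
2 [-0.0436  0.0685]
0 [-0.0437  0.0713]
```

View pics/w16.png

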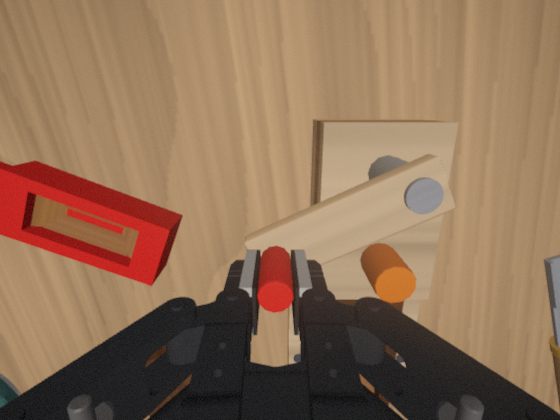

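Request:
arm_command([
  {"tx": -0.0005,"ty": -0.0096,"tz": 0.005,"wx": 0,"wy": 0,"wz": 0,"fingers": 1},
  {"tx": -0.0005,"ty": -0.0182,"tz": 0.0122,"wx": 0,"wy": 0,"wz": 0,"fingers": 1},
  {"tx": -0.0005,"ty": -0.0257,"tz": 0.0205,"wx": 0,"wy": 0,"wz": 0,"fingers": 1},
  {"tx": -0.0005,"ty": -0.032,"tz": 0.03,"wx": 0,"wy": 0,"wz": 0,"fingers": 1},
  {"tx": -0.0005,"ty": -0.037,"tz": 0.04,"wx": 0,"wy": 0,"wz": 0,"fingers": 1},
  {"tx": -0.0005,"ty": -0.0405,"tz": 0.0506,"wx": 0,"wy": 0,"wz": 0,"fingers": 1},
  {"tx": -0.0005,"ty": -0.0423,"tz": 0.0601,"wx": 0,"wy": 0,"wz": 0,"fingers": 1},
  {"tx": -0.0005,"ty": -0.043,"tz": 0.068,"wx": 0,"wy": 0,"wz": 0,"fingers": 1},
  {"tx": -0.0005,"ty": -0.043,"tz": 0.073,"wx": 0,"wy": 0,"wz": 0,"fingers": 1},
  {"tx": -0.0005,"ty": -0.043,"tz": 0.0745,"wx": 0,"wy": 0,"wz": 0,"fingers": 1},
], grip_force=20)

```text
time_s: 22.6
position: [0.5146, 0.1637, 0.2937]
orientation: [[-0.006, 0.141, 0.99], [-0.0, 0.99, -0.141], [-1.0, -0.001, -0.006]]
force: [-22.4, -1.7, 8.2]
grip_width: 0.0155
```

Run:
```python
from h import *
d=get_image("wrist"); save(d,"w17.png")
goto([.5141,.1638,.2945],-8.1)
```

```text
t 22.65 pos [0.5146 0.1637 0.2937] head -8.07 F [-17.8581  -2.6953   7.7986] grip 0.0152
shift tx ty tz [-0.0008 -0.     -0.0005] turn [ 0.0003 -0.004   0.0009]
```

View pics/w17.png

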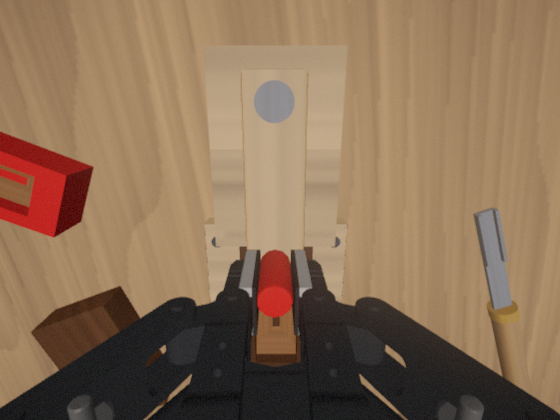

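Request:
arm_command([
  {"tx": 0,"ty": 0,"tz": 0,"wx": 0,"wy": 0,"wz": 0,"fingers": 0.5},
  {"tx": 0,"ty": 0,"tz": 0,"wx": 0,"wy": 0,"wz": 0,"fingers": 0},
  {"tx": 0,"ty": 0,"tz": 0,"wx": 0,"wy": 0,"wz": 0,"fingers": -0.3},
  {"tx": 0,"ty": 0,"tz": 0,"wx": 0,"wy": 0,"wz": 0,"fingers": -0.3},
  {"tx": -0.01,"ty": 0,"tz": 0,"wx": 0,"wy": 0,"wz": 0,"fingers": -0.3},
  {"tx": -0.03,"ty": 0,"tz": 0,"wx": 0,"wy": 0,"wz": 0,"fingers": -0.3},
  {"tx": -0.06,"ty": 0,"tz": 0,"wx": 0,"wy": 0,"wz": 0,"fingers": -0.3},
  {"tx": -0.09,"ty": -0.02,"tz": 0,"wx": 0,"wy": 0,"wz": 0,"fingers": -0.3},
  {"tx": -0.1,"ty": -0.05,"tz": 0,"wx": 0,"wy": 0,"wz": 0,"fingers": -0.3},
  {"tx": -0.1,"ty": -0.06,"tz": 0,"wx": 0,"wy": 0,"wz": 0,"fingers": -0.3},
], grip_force=20)

```text
time_s: 23.9
position: [0.5081, 0.1035, 0.3958]
orientation: [[0.002, 0.142, 0.99], [0.0, 0.99, -0.142], [-1.0, 0.0, 0.002]]
force: [0.4, -0.2, -0.3]
grip_width: 0.0558
```

Run:
```python
from h import *
d=get_image("wrist"); save(d,"w18.png")
s=get_image("side"); save(s,"s18.png")
goto([.5141,.1638,.2945],-8.1)
Z=cloud(d)
A=Z.reshape(-1,3); k=A[(A[:,2]>.147)&(A[:,2]<.156)&(np.hypot(A[:,0]-.514,A[:,1]-.164)<.03)]
c=cv2.minEnclosingCircle(k[:,:2].astype(np.float32)); print("knob",c)
A=A[(A[:,2]>.109)&(A[:,2]<.119)]; print("arm",cv2.minAreaRect(A[:,:2].astype(np.float32)))
im=d["image"].astype(int);o=(im[...,0]>150)&(im[...,2]<60)&(im[...,0]>1.6*im[...,1])
print(np.nanpercentile(Z[o][:,2],[50,98]) if o.any() else None)
```

```text
t 24.00 pos [0.5081 0.1039 0.3946] head -8.17 F [-0.4889  0.0715 -2.2522] grip 0.0554
shift tx ty tz [ 0.1001  0.0601 -0.0026] turn [-0.0007  0.0001 -0.0001]
knob ((0.5140419602394104, 0.16361358761787415), 0.008063243702054024)
arm ((0.5193326473236084, 0.20159001648426056), (0.10063337534666061, 0.030104592442512512), 82.02023315429688)
[0.0355 0.1511]
```

View pics/w18.png

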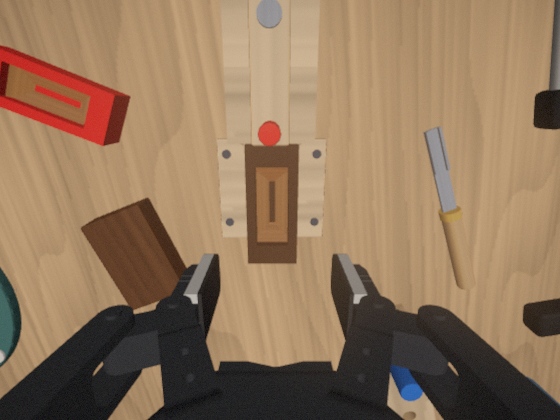

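View pics/s18.png

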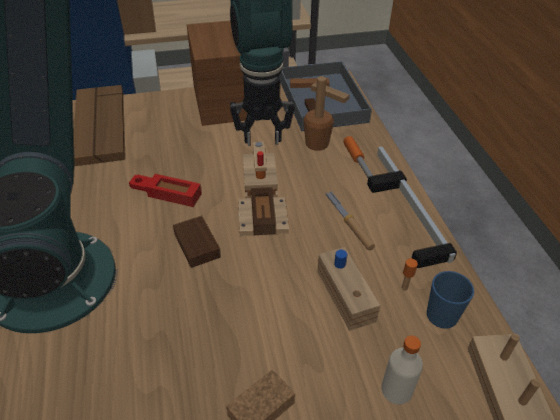

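```bash
python3 -c "
from h import *
print(arm.finish_job())"
```

```text
the job is handed in; nothing more can be done
None
```

The blank is held in the yoke as asked, and I handed the job in at about 24 s of the 64 s allowed. No verdict is reported.

- **Blank:** I slid the dark walnut blank's tongue into the yoke. Contact force rose to about 8 N at the expected depth, and I pressed 2 mm further to be sure it was on the stop. Looking down the pin hole afterwards, the upper ear, eye and lower ear lined up.
- **Pin:** I took the long orange-headed pin from the rack, which was the orange one nearest the base. It went down without catching. Its head top measured about 97.5 mm above the table, which is the seated height.
- **Keeper:** I swung it by its knob until it pressed on the end stop, at about 18–22 N, then let go. Afterwards the arm measured 82.0° against the yoke's 81.9°, with the knob within 1 mm of its closed position, and the gripper stood clear.
- **Left alone:** In the last pictures the blue pin, gouge, mallet, sanding block and red look-alike look unmoved.

**Camera disagreement:** The top camera read about 5 mm off in world x compared with the side and wrist cameras. I worked from the wrist camera, and the grasps and the fit agreed with it.

**Final checks:** The last force reading was near zero apart from about 2 N vertically, while the arm was still settling. The pin's head was not re-measured with the keeper over it, but it shows in place under the keeper in the last side picture.

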